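# Key the last slotted check mass onto the scale's hanger

### The arm

A 6-joint arm with a two-finger parallel gripper is mounted at the origin on the work surface; the furniture and walls round the work are solid. World frame = base frame: x ahead of the robot, y to its left, z up, the work surface at z = 0. Lengths are in m, angles in degrees, forces in N, time in s.
With the tool pointing down it reaches from about 0.4 to 0.825 m from the base axis. Payload 7 kg.
Tool frame: the origin (TCP) lies on the centre line of the jaws, within the pads' length; the fingertips stand 14 mm ahead of it and the grasp point (between the pads) lies 5 mm behind it; z points along the fingers, x is the direction in which the jaws open and shut, and the axes are right-handed (so a half turn about z gives the same grasp; the last joint's range is limited). The gripper opens to 88 mm and grips with 3 to 60 N. Pads are 19 mm wide; open, the fingers measure 130 mm over their backs; the gripper's body (78 mm by 193 mm) begins 47 mm behind the grasp point.
Start: joints at [-49.383, 20.546, 0.682, 0, -70.136, -16.507], TCP at [0.276, -0.616, 0.241] pointing down, gripper open.
Joint ranges: [-176.03, 176.03], [-82.01, 121.73], [-58.28, 71.71], [-173.87, 95.51], [-174.79, -0.11], [-173.66, 173.66]. Speed limits (degrees/s): [136.94, 136.94, 172.46, 180, 180, 180].

### API

Orientations are given as [roll, pitch, yaw] about the fixed x, y, z axes, in that order (R = Rz(yaw) Ry(pitch) Rx(roll)).
In Python, from plant import * gives the robot as it stands.
- The arm moves only by the shell command python3 -m handwheel 'ROWS' [OPENING]. ROWS is JSON, a list of rows, each a list of 2 entries, a list of its own where there are three numbers: the shift along the tool's x, y, z each as a share of 0.2 m, from -1 to 1, then the turn, a rotation vector about the tool's x, y, z each as a share of 360 degrees, from -1 to 1. In form: [[[tx, ty, tz], [ax, ay, az]], ...]. A call has 1 to 5 rows; each row is the pose to reach, as a shift and turn from the pose commanded when the call began, along the tool's axes at that moment, turning the shorter way round; what a row does not reach only later rows make up. A row lasts 1/12 s, in which the tool goes at most 41.7 mm and 7.16 degrees, less where a joint would pass 70% of its speed; a pose out of reach is approached as far as the arm can. A call with a number of a shift or a turn outside -1 to 1 is refused whole. A call with a gripper value outside its range is refused whole. OPENING is the closure, from -1 (fully open) to 1 (shut), set as the call begins (- or left out, the last holds). The fingers move at their own pace and stop on an object; the grip force is fixed at half the most. Time passes only in rows, so rows that repeat a pose let the fingers close. It gives the time, the measured TCP pose, the force and the opening at its end, in the units of the state.
- get_obs(): the state, without advancing time (a new reading comes with each control period).
- snapshot(name): name is "scene" or "top"; returns a dict with "color" (480x640x3 uint8, red, green, blue), "z_map" (480x640 float32, m along the optical axis (not along the pixel's ray), 0 where there is no reading), "intrinsics" (3x3 intrinsics, pixels), "rvec" (rotation vector, rad) and "tvec" (3), from world to camera coordinates, as OpenCV has them. Camera axes: x right, y down, z forward; pixel columns grow to the right and rows downward; lengths in m; the calibration is good to about 2 mm. A picture is of the moment at which its call begins.
- close_job(): hands the job in, once; it reports no verdict.
The state is a dict: "clock": time; "joint_pos": joint angles; "qvel": joint speeds; "tau": joint torques, N m; "tool_pos": TCP position; "orientation": TCP orientation; "force": force on the tool from outside, world axes, zero at the start; "moment": the same for the moment, N m; "opening": finger opening in m.
Only numpy, scipy, OpenCV 4.12 (cv2) and the standard library are available. Lean on these libraries where they do the work, as an engineer would, in place of code of your own. Each camera call takes 0.05 s, during which the arm holds its last target. There are 200 camera calls.

### The job

Finish loading the check-mass hanger that stands on the bench scale: take the last slotted mass off its storage rail, slide it sideways onto the thin neck of the stem, then lower it and turn it until its slot is opposite the slot of the mass below and its key drops in, so that it lies flat and fully home on the stack. Feel your way gently: do not push the sprung pan down onto its overload stop or force the mass against the stem, and leave the two cups and the test cassette where they are.

Things in the scene. Friction and masses are not known exactly. Their poses are not given: they have to be found in the camera images.
- mass_centre (a point): Centre (half-way up, on the axis) of the slotted mass to add: plain steel disc, 60 mm diameter, 12 mm thick, about 0.2 kg, z up, x out along its slot, two grip flats 52 mm apart parallel to x (30 mm long). A 13 mm bore on the axis goes right through. It starts on the storage rail, underside 24 mm above the work surface; lift it 10 mm to be clear.
- loose_mass: The same slotted mass; this origin is on its axis at the underside of the disc (6 mm below mass_centre), same axes.
- mass_slot (a point): On the loose mass, half-way up, at the mouth of its slot, 28 mm from the axis. The slot is 9 mm wide, runs straight from the bore out to the rim and right through the thickness, and flares to 15 mm over the last 7 mm.
- mass_key (a point): Middle of the foot of the key under the loose mass, opposite its slot: a block 7.5 mm wide and 4 mm high, from 14.5 to 27.5 mm off the axis. A small dark plug on the mass's top marks that side. It starts in the rail's groove. On the stack it must drop into the slot of the mass below.
- mass_rail: Wooden storage rail, fixed, 204 mm long (its x axis), 40 mm wide, 24 mm high, origin under its middle. A groove 11 mm wide and 7 mm deep runs along its top; three pegs, 10 mm across and standing 5 mm proud, at x = -64, 0 and +64 mm. The mass is on the one at +64 mm, its slot towards the rail's +x end.
- stem_shoulder (a point): On the axis of the hanger's upright stem, where the thick stem (11 mm across, rim chamfered 1 mm) steps in to a neck 7 mm across and 18 mm long. The thick stem fits the bore with 1 mm spare all round but not the slot. Full home, mass_centre is 4 mm below this point. Attitude: that of the scale, not of the hanger. Measured to a millimetre or two: find the stem by touch.
- stem_head (a point): Middle of the top of the stem, 24 mm above stem_shoulder: a head 16 mm across and 6 mm high, too big for bore or slot. So the mass must enter sideways round the neck, its underside 0 to 6 mm above stem_shoulder (3 mm is mid-way).
- stack_top (a point): On the stem's axis at the top face of the upper seated mass, 10 mm below stem_shoulder, 82 mm above the table. A mass whose key only stands on this face has its underside 4 mm above it; fully home its underside lies on it. Two masses like the loose one are seated on the hanger. Attitude: that of the scale, not of the hanger or its masses.
- scale: White bench scale, fixed, 194 x 166 x 37 mm, origin under its middle, x away from its display edge. The hanger stands on its pan, 20 mm along x. The upper seated mass's slot faces the display edge, but the hanger may be turned up to 0.5 rad either way, unmeasured: so the added mass ends with its slot along the scale's x, give or take 0.5 rad; its key drops in within about 0.04 rad of true.
- scale_pan (a joint): How far the scale's sprung pan (132 x 142 mm, top at 52 mm) is pressed down, in m: 0 with the two seated masses, 2.5 N per mm, overload stop at 6 mm; the added mass alone gives about 0.8 mm. Keep it under 5.5 mm (13 N). The hanger turns on the pan only stiffly (0.2 N m), so light rubbing does not turn it.
- near_cup: Lidded specimen cup standing on the table beside the scale, 68 mm in diameter, 62 mm high, origin at the centre of its underside. A bystander.
- far_cup: A second such cup, farther from the robot. A bystander.
- test_strip_case: Flat white test cassette lying on the table behind the scale, 31 x 100 x 5 mm, origin at the centre of its underside. A bystander.
Things that resemble listed ones, but are neither listed nor needed, are in the scene too. What is shaped like the loose_mass but brown is not meant.

How it is judged (in metres and radians):
At the end, for the whole second after the job is handed in: The mass lies flat and at rest on the stack round the thick stem with its key down in the slot below: its centre 4 mm (within 1.5 mm) below the shoulder point, within 2.5 mm of the stem's axis, tilted under 0.05 rad (z of mass_centre in the frame of stem_shoulder between -0.0055 and -0.0025 m and horizontal distance between mass_centre and stem_shoulder below 0.0025 m and angle between mass_centre's own z axis and vertical below 0.05 rad and linear speed of loose_mass below 0.01 m/s); the robot touches nothing.
It fails at once if the scale's pan is pushed down to its overload stop (value of joint scale_pan above 0.0055 m).
It fails at once if the mass is forced against the stem, hanger or pan with over 30 N (contact force between loose_mass and scale above 30 N).
It fails at once if a cup or the test cassette is moved by over 20 mm (distance of any of near_cup, far_cup, test_strip_case from where it was at the start of the episode above 0.02 m).
It also fails if it takes over 67 s, if anything falls off the work surface, if the arm or the gripper's body presses on something with over 40 N, if the wrist force passes 120 N, or if a joint passes its speed limit or range.

## Working session

There is one attempt and no reset: what is moved stays moved. The work goes in short steps, Python scripts to look and compute and a shell command to move; the robot and the scene stay as the last step left them, time stands still between calls to the robot, and variables do not carry over. Pictures are saved under pics/ and viewed, about 8 in all and at most 12, crops included, and the job is handed in when it is done.

```bash
ls; mkdir -p pics; cat > h.py <<'E'
from plant import *
import numpy as np, cv2
from scipy.spatial.transform import Rotation as R
def cam(s):
    return s["intrinsics"],cv2.Rodrigues(np.array(s["rvec"],float))[0],np.array(s["tvec"],float).reshape(3)
def ray(s,u,v,z):
    K,Rm,t=cam(s); d=Rm.T@np.linalg.solve(K,[u,v,1.]); o=-Rm.T@t
    return o+d*(z-o[2])/d[2]
def pts(s):
    K,Rm,t=cam(s); Z=s["z_map"]; v,u=np.mgrid[:480,:640]
    P=np.stack([(u-K[0,2])/K[0,0]*Z,(v-K[1,2])/K[1,1]*Z,Z],-1)
    W=(P-t)@Rm; W[Z<=0]=np.nan; return W
def proj(s,p):
    K,Rm,t=cam(s); q=K@(Rm@np.array(p)+t); return q[:2]/q[2]
E
python3 - <<'E'
from h import *
import pickle
print(get_obs())
for n in("scene","top"):
    s=snapshot(n); pickle.dump(s,open(n+".pkl","wb")); cv2.imwrite(f"pics/{n}0.png",s["color"][...,::-1])
    K,Rm,t=cam(s); print(n,-Rm.T@t,Rm[2],K[0,0])
E
```

```text
pics
{'clock': 0.0, 'joint_pos': array([-4.93842527e+01,  2.05936161e+01,  6.35139811e-01, -1.99801706e-02,
       -7.01360325e+01, -1.65079462e+01]), 'qvel': array([-0.01499739, -0.0869225 , -0.11422324, -0.00033051, -0.01915207,
       -0.04428993]), 'tau': array([-2.27573255e-04, -5.82712948e+01,  2.93055761e+01,  6.99759588e+00,
        6.57204859e-03, -1.75033047e-04]), 'tool_pos': array([ 0.2755122 , -0.61571483,  0.23960887]), 'orientation': array([-1.79991151e+02, -9.59506651e-02,  1.14100989e+02]), 'force': array([ 0.50106666, -0.14640027,  0.36120672]), 'moment': array([0.00254681, 0.01709826, 0.01076968]), 'opening': 0.08766393359857064}
scene [-0.203172    0.86257628  1.15315439] [ 0.47787296 -0.56286974 -0.6743998 ] 603.8756153248005
top [ 0.50437633 -0.04058627  1.5918127 ] [ 0.0513342  -0.00185002 -0.99867982] 614.6528099771876
```

View pics/scene0.png

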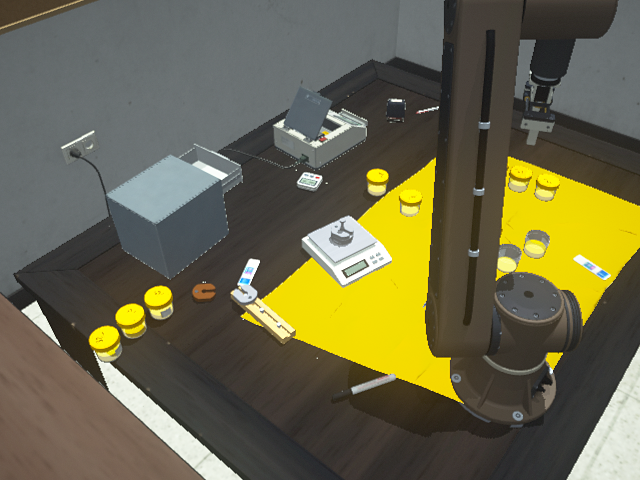

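View pics/top0.png

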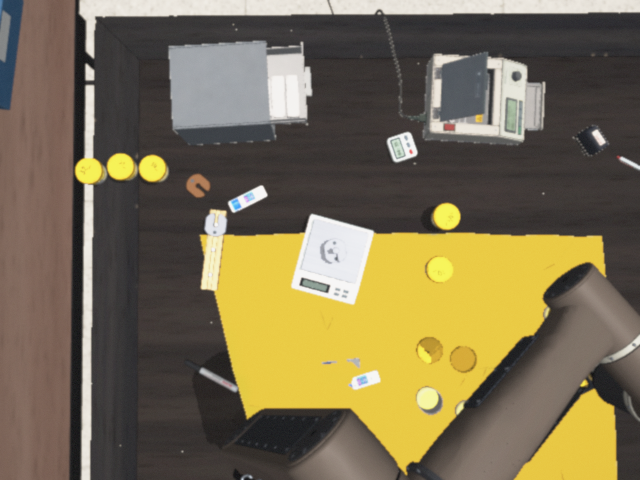

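```bash
python3 - <<'E'
from h import *
import pickle
S=pickle.load(open("scene.pkl","rb"));T=pickle.load(open("top.pkl","rb"))
def crop(s,u,v,w,h,k): return cv2.resize(s["color"][v:v+h,u:u+w,::-1],None,fx=k,fy=k,interpolation=cv2.INTER_CUBIC)
a=np.hstack([crop(T,190,200,50,100,6),crop(T,290,210,83,100,6)])
b=np.hstack([crop(S,225,280,75,70,5),crop(S,298,210,80,70,5)])
b=cv2.copyMakeBorder(b,0,0,0,max(0,a.shape[1]-b.shape[1]),cv2.BORDER_CONSTANT)
cv2.imwrite("pics/crop1.png",a[:600]);cv2.imwrite("pics/crop2.png",b)
W=pts(T)
def info(n,m):
    p=W[m]; print(n,m.sum(),np.nanmean(p,0).round(4))
# scale by height from top: outline via region above z
reg=np.zeros((480,640),bool);reg[205:310,285:380]=1
m=reg&(W[...,2]>0.02)&(W[...,2]<0.2)
P=W[m][:,:2].astype(np.float32); r=cv2.minAreaRect(P); print("scale",r,np.nanpercentile(W[m][:,2],[50,90,99,100]))
m2=reg&(W[...,2]>0.07)&(W[...,2]<0.2); P=W[m2]; print("stack",cv2.minAreaRect(P[:,:2].astype(np.float32)),P.mean(0),np.nanpercentile(P[:,2],[10,50,90]))
m3=reg&(W[...,2]>0.105);print("head",m3.sum(),W[m3].mean(0),W[m3].max(0)-W[m3].min(0))
reg[:]=0;reg[200:300,190:240]=1
m=reg&(W[...,2]>0.015)&(W[...,2]<0.2);P=W[m]; print("rail",cv2.minAreaRect(P[:,:2].astype(np.float32)),P.mean(0))
m=reg&(W[...,2]>0.031)&(W[...,2]<0.2);P=W[m]; print("mass",m.sum(),cv2.minEnclosingCircle(P[:,:2].astype(np.float32)),P.mean(0))
E
```

```text
scale ((0.5128732919692993, -0.09052857011556625), (0.16598254442214966, 0.19411003589630127), 74.3615951538086) [0.04898577 0.05909773 0.08677566 0.12149056]
stack ((0.532755434513092, -0.09597688913345337), (0.058002956211566925, 0.0518253818154335), 5.487879753112793) [ 0.53372489 -0.0956895   0.0837868 ] [0.07646311 0.08169434 0.08750736]
head 33 [ 0.53266725 -0.09599628  0.11599153] [0.01453404 0.01225033 0.01166361]
rail ((0.5493731498718262, 0.21091920137405396), (0.06564144790172577, 0.22577382624149323), 77.83273315429688) [0.54326884 0.21150914 0.02655849]
mass 364 ((0.5387923121452332, 0.22528080642223358), 0.09826720505952835) [0.59595323 0.20548977 0.03611829]
```

View pics/crop1.png

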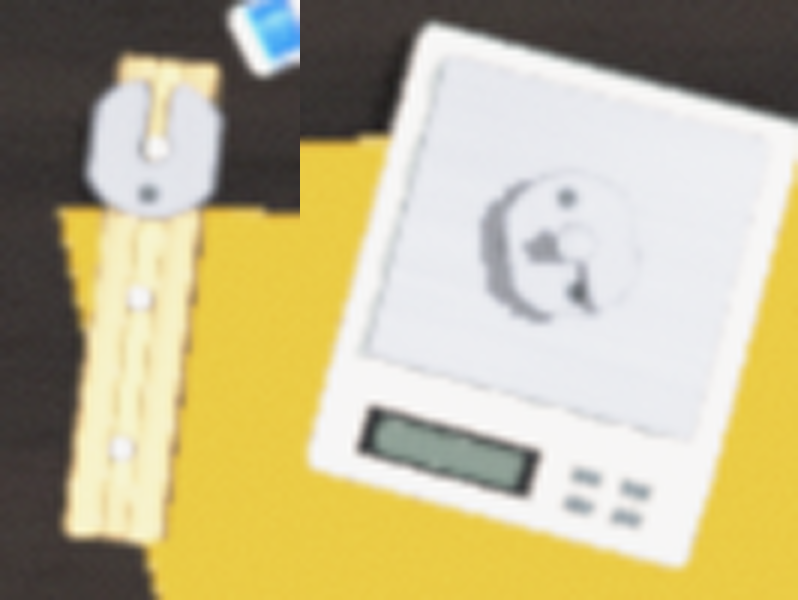

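View pics/crop2.png

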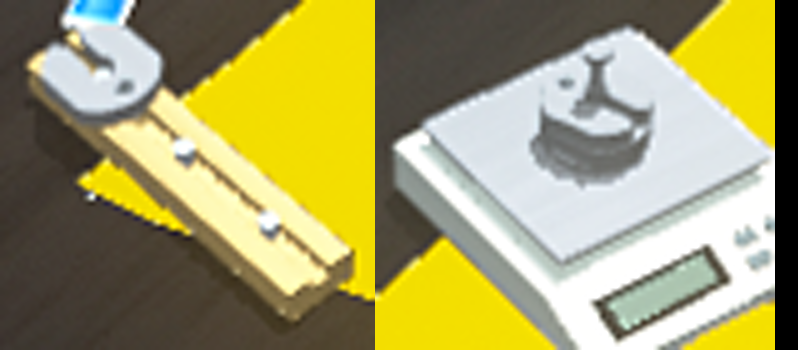

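```bash
python3 - <<'E'
from h import *
import pickle
S=pickle.load(open("scene.pkl","rb"));T=pickle.load(open("top.pkl","rb"))
def comps(s,box,f,amin,z,n):
    u,v,w,h=box; k=4
    c=cv2.resize(s["color"][v:v+h,u:u+w],None,fx=k,fy=k,interpolation=cv2.INTER_CUBIC).astype(int)
    m=f(c).astype(np.uint8); N,l,st,ce=cv2.connectedComponentsWithStats(m)
    for i in range(1,N):
        if st[i,4]>=amin*k*k:
            px=(ce[i]+.5)/k-.5+[u,v]; cn=max(cv2.findContours((l==i).astype(np.uint8),0,1)[0],key=cv2.contourArea)[:,0].astype(float)
            w=np.array([ray(s,*((p+.5)/k-.5+[u,v]),z)[:2] for p in cn]).astype(np.float32)
            r=cv2.minAreaRect(w);e=cv2.minEnclosingCircle(w)
            print(n,px.round(1),st[i,4]/k/k,"xy",ray(s,*px,z)[:2].round(4),"circ",np.round(e[0],4),round(e[1],4),"rect",np.round(r[0],4),np.round(r[1],4),round(r[2],1))
sat=lambda c:c.max(2)-c.min(2)
gray=lambda c:(sat(c)<35)&(c.max(2)>140)&(c.max(2)<225)
dark=lambda c:(sat(c)<40)&(c.max(2)<150)
white=lambda c:(sat(c)<45)&(c.max(2)>225)
wood=lambda c:(c[...,2]>110)&(c[...,0]>200)
for s,n,bx,hb in((T,"top",(195,200,40,100),(318,232,30,36)),(S,"scn",(225,280,75,65),(325,212,32,34))):
    print(s["color"][224 if n=="top" else 292,215 if n=="top" else 246])
    comps(s,bx,gray,80,.036,n+" mass"); comps(s,bx,dark,2,.036,n+" plug"); comps(s,bx,white,3,.029,n+" peg")
    comps(s,bx,wood,300,.024,n+" rail")
    comps(s,hb,dark,2,.082,n+" hang dark"); 
for u,v in((334.5,242.8),(336.7,259),(336.3,250.5)):
    print(ray(T,u,v,.082)[:2],ray(T,u,v,.116)[:2])
for u,v in((298+(568-375)/5,210+82/5),(298+(640-375)/5,210+130/5),(298+(600-375)/5,210+55/5)): print("scn",ray(S,u,v,.082)[:2],ray(S,u,v,.116)[:2])
E
```

```text
[244 244 242]
top plug [207.3 238.3] 1384.9375 xy [0.5667 0.2252] circ [0.5393 0.2137] 0.1336 rect [0.5391 0.2068] [0.2528 0.1009] 0.1
top peg [231.3 206.5] 25.4375 xy [0.6478 0.1654] circ [0.6487 0.1639] 0.0144 rect [0.648  0.1653] [0.0287 0.0071] 26.4
top peg [215.5 224.6] 272.25 xy [0.602  0.2056] circ [0.6046 0.2057] 0.0296 rect [0.6038 0.2059] [0.0482 0.0569] 83.2
top peg [211.7 260.2] 91.625 xy [0.5115 0.2152] circ [0.5135 0.2141] 0.055 rect [0.5137 0.2158] [0.0123 0.1098] 83.6
top peg [215.5 273.9] 14.125 xy [0.4767 0.2056] circ [0.4782 0.2046] 0.0144 rect [0.4784 0.2055] [0.0061 0.0286] 81.6
top peg [205.2 276.3] 8.3125 xy [0.4708 0.2316] circ [0.4705 0.2334] 0.0077 rect [0.4705 0.2312] [0.0152 0.0063] 0.1
top peg [203.9 281.7] 3.625 xy [0.4572 0.2348] circ [0.4576 0.2347] 0.0039 rect [0.4576 0.235 ] [0.0069 0.0038] 0.1
top peg [213.6 284.8] 13.75 xy [0.4491 0.2102] circ [0.4489 0.2128] 0.0098 rect [0.4491 0.2104] [0.0193 0.008 ] 6.4
top peg [204. 286.] 6.5625 xy [0.4462 0.2347] circ [0.4459 0.2346] 0.0045 rect [0.4459 0.2346] [0.007  0.0076] 89.6
top rail [213.1 249.2] 1313.
[... 1555 characters left out ...]
[337.6 216.1] 254.25 xy [ 0.5721 -0.129 ] circ [ 0.5596 -0.1267] 0.0523 rect [ 0.5595 -0.1266] [0.0875 0.0575] 39.2
scn hang dark [343.9 229. ] 58.9375 xy [ 0.5258 -0.0979] circ [ 0.5255 -0.1053] 0.0308 rect [ 0.5245 -0.1051] [0.0399 0.0505] 30.2
scn hang dark [339.8 239.5] 180.625 xy [ 0.5084 -0.0586] circ [ 0.5131 -0.0666] 0.032 rect [ 0.5093 -0.059 ] [0.0602 0.0431] 22.4
[ 0.55154232 -0.09509753] [ 0.55048017 -0.09386997]
[ 0.51173814 -0.10012596] [ 0.51157235 -0.09878517]
[ 0.53259574 -0.09934168] [ 0.53196026 -0.09801854]
scn [ 0.54750915 -0.09393204] [ 0.52368143 -0.06357108]
scn [ 0.49426319 -0.08805428] [ 0.47212558 -0.05787988]
scn [ 0.54790416 -0.12217675] [ 0.52406391 -0.09091925]
```

```bash
cat > to.py <<'E'
import sys
from h import *
x,y,z,yaw=map(float,sys.argv[1:5]); o=get_obs()
Rt=R.from_euler("xyz",o["orientation"],degrees=True); Rd=R.from_euler("xyz",[180,0,yaw],degrees=True)
d=Rt.inv().apply(np.array([x,y,z])-o["tool_pos"]); w=(Rt.inv()*Rd).as_rotvec(degrees=True)
print("t",round(o["clock"],2),"pos",o["tool_pos"].round(4),"rpy",o["orientation"].round(2),"F",o["force"].round(2),"M",o["moment"].round(3),"op",round(o["opening"],4))
print("shares",(d/.2).round(4).tolist(),(w/360).round(4).tolist())
E
python3 -m handwheel '[[[0.698,0.716,0],[0,0,0.0861]],[[0.698,0.716,0],[0,0,0.0861]],[[0.698,0.716,0],[0,0,0.0861]],[[0.698,0.716,0],[0,0,0.0861]],[[0.698,0.716,0],[0,0,0.0861]]]' -1
python3 to.py 0.602 0.206 0.10 83.1
```

```text
clock: 0.52
tool_pos: [0.3494, -0.4285, 0.2401]
orientation: [-180.0, -0.0, 82.7]
force: [0.8, -0.2, 0.5]
opening: 0.0875
t 0.52 pos [ 0.3494 -0.4285  0.2401] rpy [-1.7996e+02 -2.0000e-02  8.2710e+01] F [ 0.84 -0.22  0.51] M [ 0.058 -0.237 -0.012] op 0.0875
shares [3.3067, 0.8506, 0.7013] [-0.0001, -0.0001, -0.0011]
```

```bash

python3 -m handwheel '[[[0.82,0.212,0],[0,0,0]],[[0.82,0.212,0],[0,0,0]],[[0.82,0.212,0],[0,0,0]],[[0.82,0.212,0],[0,0,0]],[[0.82,0.212,0],[0,0,0]]]' >/dev/null
python3 -m handwheel '[[[0.82,0.212,0],[0,0,0]],[[0.82,0.212,0],[0,0,0]],[[0.82,0.212,0],[0,0,0]],[[0.82,0.212,0],[0,0,0]],[[0.82,0.212,0],[0,0,0]]]' >/dev/null
python3 -m handwheel '[[[0.82,0.212,0],[0,0,0]],[[0.82,0.212,0],[0,0,0]],[[0.82,0.212,0],[0,0,0]],[[0.82,0.212,0],[0,0,0]],[[0.82,0.212,0],[0,0,0]]]' >/dev/null
python3 -m handwheel '[[[0.82,0.212,0.65],[0,0,0]],[[0.82,0.212,0.65],[0,0,0]],[[0.82,0.212,0.65],[0,0,0]],[[0.82,0.212,0.65],[0,0,0]],[[0.82,0.212,0.65],[0,0,0]]]' >/dev/null
python3 to.py 0.602 0.206 0.039 83.1
```

```text
t 2.18 pos [0.5951 0.1982 0.1123] rpy [-1.7999e+02  1.0000e-02  8.3120e+01] F [ 1.22 -1.03  0.44] M [-0.107 -0.086 -0.018] op 0.0877
shares [0.0431, 0.0295, 0.3664] [-0.0, 0.0, 0.0]
```

```bash

python3 -m handwheel '[[[0.043,0.03,0.15],[0,0,0]],[[0.043,0.03,0.3],[0,0,0]],[[0.043,0.03,0.367],[0,0,0]],[[0.043,0.03,0.367],[0,0,0]]]' 
python3 to.py 0.602 0.206 0.039 83.1
python3 - <<'E'
from h import *
s=snapshot("scene"); cv2.imwrite("pics/g1.png",cv2.resize(s["color"][240:350,190:310,::-1],None,fx=5,fy=5,interpolation=cv2.INTER_CUBIC))
E
```

```text
clock: 2.52
tool_pos: [0.5994, 0.2034, 0.0356]
orientation: [-179.6, 0.3, 83.1]
force: [-0.8, -0.8, -0.1]
opening: 0.0876
t 2.52 pos [0.5994 0.2034 0.0356] rpy [-179.64    0.28   83.1 ] F [-0.81 -0.77 -0.12] M [-0.077  0.005  0.004] op 0.0876
shares [0.0145, 0.0114, -0.0171] [-0.001, 0.0008, 0.0]
```

View pics/g1.png

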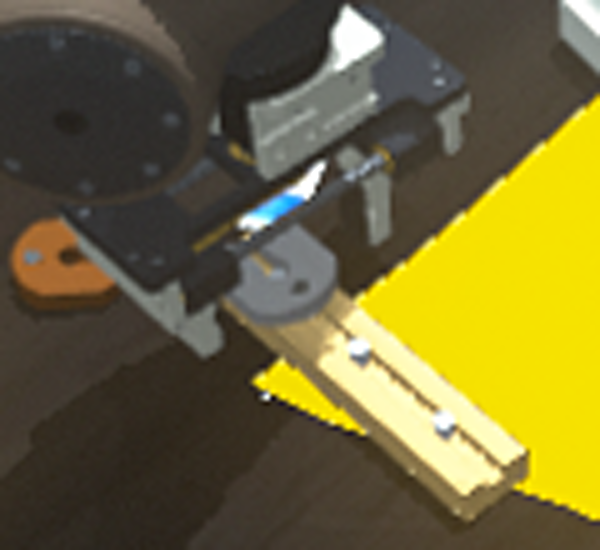

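Picture g1: the open fingers straddle the grey mass (about (290,270) in the crop), with clearance on both sides. I'll trim the pose and close.

```bash

python3 -m handwheel '[[[0,0,0],[0,0,0]],[[0,0,0],[0,0,0]]]' 
python3 to.py 0.602 0.206 0.039 83.1
```

```text
clock: 2.73
tool_pos: [0.6029, 0.2051, 0.042]
orientation: [179.9, -0.1, 83.1]
force: [0.7, 0.3, 0.1]
opening: 0.0875
t 2.73 pos [0.6029 0.2051 0.042 ] rpy [ 1.7988e+02 -8.0000e-02  8.3120e+01] F [0.7  0.33 0.13] M [-0.033 -0.079 -0.078] op 0.0875
shares [0.0041, -0.0051, 0.015] [0.0003, -0.0002, 0.0]
```

```bash

python3 -m handwheel '[[[0.004,-0.003,0.006],[0,0,0]],[[0.004,-0.003,0.006],[0,0,0]],[[0.004,-0.003,0.006],[0,0,0]]]' 
python3 to.py 0.602 0.206 0.039 83.1
```

```text
clock: 2.98
tool_pos: [0.6018, 0.2058, 0.0402]
orientation: [179.9, -0.1, 83.1]
force: [-0.2, 0.0, 0.0]
opening: 0.0875
t 2.98 pos [0.6018 0.2058 0.0402] rpy [ 1.7993e+02 -6.0000e-02  8.3110e+01] F [-0.25  0.03  0.03] M [-0.052  0.006  0.031] op 0.0875
shares [0.0012, 0.0011, 0.0059] [0.0002, -0.0002, 0.0]
```

```bash

python3 -m handwheel '[[[0,0,0.006],[0,0,0]],[[0,0,0.006],[0,0,0]],[[0,0,0.006],[0,0,0]],[[0,0,0.006],[0,0,0]],[[0,0,0.006],[0,0,0]]]' 1
python3 -m handwheel '[[[0,0,0],[0,0,0]],[[0,0,0],[0,0,0]],[[0,0,0],[0,0,0]]]' 
python3 to.py 0.602 0.206 0.039 83.1
```

```text
clock: 3.4
tool_pos: [0.6014, 0.2056, 0.0379]
orientation: [-180.0, 0.0, 83.1]
force: [-0.2, 0.8, -0.4]
opening: 0.06
clock: 3.65
tool_pos: [0.6013, 0.2055, 0.0378]
orientation: [-180.0, 0.0, 83.1]
force: [-0.6, -0.5, -0.1]
opening: 0.0515
t 3.65 pos [0.6013 0.2055 0.0378] rpy [-1.7999e+02  1.0000e-02  8.3120e+01] F [-0.61 -0.46 -0.11] M [-0.228 -0.007  0.006] op 0.0515
shares [0.003, 0.003, -0.0058] [-0.0, 0.0, 0.0]
```

```bash

python3 -m handwheel '[[[0,0,-0.06],[0,0,0]],[[0,0,-0.2],[0,0,0]],[[0,0,-0.35],[0,0,0]],[[0,0,-0.5],[0,0,0]],[[0,0,-0.6],[0,0,0]]]' 
python3 -m handwheel '[[[-0.16,-0.05,0],[0,0,0]],[[-0.32,-0.1,0],[0,0,0]],[[-0.48,-0.16,0],[0,0,0]],[[-0.64,-0.21,0],[0,0,0]],[[-0.8,-0.26,0],[0,0,0]]]' 
python3 -m handwheel '[[[-0.16,-0.05,0],[0,0,-0.01]],[[-0.32,-0.1,0],[0,0,-0.02]],[[-0.48,-0.16,0],[0,0,-0.033]],[[-0.64,-0.21,0],[0,0,-0.033]],[[-0.72,-0.24,0],[0,0,-0.033]]]' 
python3 -m handwheel '[[[0,0,0],[0,0,0]],[[0,0,0],[0,0,0]],[[0,0,0],[0,0,0]]]' 
python3 to.py 0.4578 -0.1025 0.1088 95
```

```text
clock: 4.07
tool_pos: [0.6021, 0.2059, 0.1618]
orientation: [179.9, -0.1, 83.1]
force: [0.1, 0.6, -2.2]
opening: 0.0515
clock: 4.48
tool_pos: [0.5294, 0.0517, 0.1586]
orientation: [180.0, -0.0, 83.1]
force: [0.3, -1.3, -1.6]
opening: 0.0515
clock: 4.9
tool_pos: [0.4634, -0.0865, 0.1585]
orientation: [-180.0, -0.0, 95.0]
force: [0.2, 0.5, -2.2]
opening: 0.0515
clock: 5.15
tool_pos: [0.466, -0.0841, 0.1585]
orientation: [179.9, -0.0, 95.0]
force: [-0.2, 0.4, -1.2]
opening: 0.0515
t 5.15 pos [ 0.466  -0.0841  0.1585] rpy [ 1.7994e+02 -1.0000e-02  9.4970e+01] F [-0.24  0.45 -1.16] M [ 0.022 -0.069 -0.005] op 0.0515
shares [-0.0884, -0.0493, 0.2486] [0.0002, -0.0, -0.0001]
```

```bash

python3 -m handwheel '[[[-0.088,-0.05,0.12],[0,0,0]],[[-0.088,-0.05,0.2],[0,0,0]],[[-0.088,-0.05,0.244],[0,0,0]],[[-0.088,-0.05,0.244],[0,0,0]],[[-0.088,-0.05,0.244],[0,0,0]]]' 
python3 -m handwheel '[[[0,0,0],[0,0,0]],[[0,0,0],[0,0,0]],[[0,0,0],[0,0,0]]]' 
python3 to.py 0.4578 -0.1025 0.1088 95
python3 - <<'E'
from h import *
import pickle
o=[]
for n,(u,v,w,h) in(("scene",(300,170,100,100)),("top",(290,220,100,100))):
    s=snapshot(n); pickle.dump(s,open(n+"1.pkl","wb")); o.append(cv2.resize(s["color"][v:v+h,u:u+w,::-1],None,fx=4,fy=4,interpolation=cv2.INTER_CUBIC))
    for p in((.5325,-.096,.116),(.5325,-.096,.082),(.4578,-.1025,.1088)): print(n,proj(s,p))
cv2.imwrite("pics/a1.png",np.hstack(o))
E
```

```text
clock: 5.57
tool_pos: [0.4578, -0.1021, 0.1092]
orientation: [-180.0, 0.0, 95.1]
force: [0.8, -0.8, -1.7]
opening: 0.0517
clock: 5.82
tool_pos: [0.458, -0.1023, 0.1099]
orientation: [179.9, -0.0, 95.0]
force: [0.5, 0.2, -2.2]
opening: 0.0519
t 5.82 pos [ 0.458  -0.1023  0.1099] rpy [179.91  -0.    95.03] F [ 0.54  0.24 -2.17] M [-0.002 -0.022  0.039] op 0.0519
shares [-0.001, -0.001, 0.0056] [0.0002, -0.0, 0.0001]
scene [341.674596   218.69566681]
scene [341.4726987  228.35420851]
scene [365.84809748 231.43638509]
top [335.45703399 250.28139889]
top [334.93968514 250.5492361 ]
top [338.33828095 281.3772061 ]
```

View pics/a1.png

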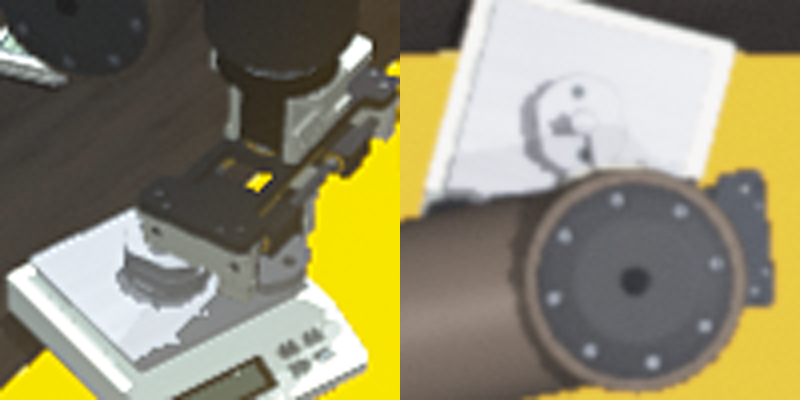

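Picture a1: held mass just in front of the hanger in the scene view; in the top view the stem head is at about (336.3, 250.5) px, so the axis is near y = -0.097. I'll slide in toward the stem and feel for contact.

```bash

python3 -m handwheel '[[[-0.005,0.05,0.004],[0,0,0]],[[-0.005,0.1,0.004],[0,0,0]],[[-0.005,0.15,0.004],[0,0,0]],[[-0.005,0.175,0.004],[0,0,0]],[[-0.005,0.175,0.004],[0,0,0]]]' 
python3 -m handwheel '[[[0,0,0],[0,0,0]],[[0,0,0],[0,0,0]],[[0,0,0],[0,0,0]]]' 
python3 to.py 0.5325 -0.097 0.1088 95
python3 -m handwheel '[[[0,0.005,0],[0,0,0]],[[0,0.01,0],[0,0,0]],[[0,0.015,0],[0,0,0]],[[0,0.02,0],[0,0,0]],[[0,0.025,0],[0,0,0]]]' 
python3 -m handwheel '[[[0,0.005,0],[0,0,0]],[[0,0.01,0],[0,0,0]],[[0,0.015,0],[0,0,0]],[[0,0.02,0],[0,0,0]],[[0,0.02,0],[0,0,0]]]' 
python3 to.py 0.5325 -0.097 0.1088 95
```

```text
clock: 6.33
tool_pos: [0.4939, -0.1005, 0.1081]
orientation: [180.0, 0.0, 95.0]
force: [-0.1, -0.3, -2.1]
opening: 0.0519
clock: 6.58
tool_pos: [0.4917, -0.1006, 0.1082]
orientation: [-180.0, -0.0, 95.0]
force: [-0.2, -0.3, -2.2]
opening: 0.0515
t 6.58 pos [ 0.4917 -0.1006  0.1082] rpy [-179.97   -0.     94.99] F [-0.25 -0.27 -2.2 ] M [-0.043 -0.012  0.044] op 0.0515
shares [0.0004, 0.2047, -0.0032] [-0.0001, -0.0, -0.0]
clock: 7.0
tool_pos: [0.4973, -0.1001, 0.1084]
orientation: [180.0, -0.0, 95.0]
force: [-0.4, -0.5, -2.6]
opening: 0.0521
clock: 7.42
tool_pos: [0.5014, -0.0998, 0.1083]
orientation: [180.0, 0.0, 95.0]
force: [0.2, -1.0, -2.3]
opening: 0.0515
t 7.42 pos [ 0.5014 -0.0998  0.1083] rpy [179.99   0.    94.99] F [ 0.18 -1.05 -2.35] M [-0.056 -0.019  0.024] op 0.0515
shares [0.0003, 0.156, -0.0024] [0.0, 0.0, -0.0]
```

```bash

python3 -m handwheel '[[[0,0.005,0],[0,0,0]],[[0,0.01,0],[0,0,0]],[[0,0.015,0],[0,0,0]],[[0,0.015,0],[0,0,0]],[[0,0.015,0],[0,0,0]]]' |tr '\n' ' '
python3 -m handwheel '[[[0,0.005,0],[0,0,0]],[[0,0.01,0],[0,0,0]],[[0,0.015,0],[0,0,0]],[[0,0.015,0],[0,0,0]],[[0,0.015,0],[0,0,0]]]'  |tr '\n' ' '
python3 -m handwheel '[[[0,0.005,0],[0,0,0]],[[0,0.01,0],[0,0,0]],[[0,0.015,0],[0,0,0]],[[0,0.015,0],[0,0,0]],[[0,0.015,0],[0,0,0]]]'  |tr '\n' ' '
python3 to.py 0.5325 -0.097 0.1088 95
```

```text
clock: 7.83 tool_pos: [0.5042, -0.0995, 0.1083] orientation: [-180.0, 0.0, 95.0] force: [0.1, -0.3, -2.8] opening: 0.0518 clock: 8.25 tool_pos: [0.5072, -0.0993, 0.1083] orientation: [-180.0, -0.0, 95.0] force: [0.1, -0.6, -2.2] opening: 0.0519 clock: 8.67 tool_pos: [0.5102, -0.099, 0.1083] orientation: [-180.0, 0.0, 95.0] force: [0.1, 0.2, -2.2] opening: 0.0515 t 8.67 pos [ 0.5102 -0.099   0.1083] rpy [-180.      0.     94.99] F [ 0.1   0.19 -2.23] M [ 0.036 -0.025  0.024] op 0.0515
shares [0.0002, 0.112, -0.0025] [-0.0, 0.0, -0.0]
```

```bash

python3 -m handwheel '[[[0,0.005,0],[0,0,0]],[[0,0.01,0],[0,0,0]],[[0,0.015,0],[0,0,0]],[[0,0.015,0],[0,0,0]],[[0,0.015,0],[0,0,0]]]' |tr '\n' ' '
python3 -m handwheel '[[[0,0.005,0],[0,0,0]],[[0,0.01,0],[0,0,0]],[[0,0.015,0],[0,0,0]],[[0,0.015,0],[0,0,0]],[[0,0.015,0],[0,0,0]]]'  |tr '\n' ' '
python3 to.py 0.5325 -0.097 0.1088 95
```

```text
clock: 9.08 tool_pos: [0.5132, -0.0987, 0.1083] orientation: [-180.0, -0.0, 95.0] force: [-0.6, -0.5, -2.1] opening: 0.0515 clock: 9.5 tool_pos: [0.5161, -0.0985, 0.1083] orientation: [-180.0, -0.0, 95.0] force: [0.1, 0.9, -1.9] opening: 0.0517 t 9.5 pos [ 0.5161 -0.0985  0.1083] rpy [-179.99   -0.     94.99] F [ 0.08  0.95 -1.9 ] M [ 0.012  0.004 -0.029] op 0.0517
shares [0.0002, 0.0822, -0.0026] [-0.0, -0.0, -0.0]
```

```bash

python3 -m handwheel '[[[0,0.005,0],[0,0,0]],[[0,0.01,0],[0,0,0]],[[0,0.015,0],[0,0,0]],[[0,0.015,0],[0,0,0]],[[0,0.015,0],[0,0,0]]]' |tr '\n' ' '
python3 -m handwheel '[[[0,0.005,0],[0,0,0]],[[0,0.01,0],[0,0,0]],[[0,0.015,0],[0,0,0]],[[0,0.015,0],[0,0,0]],[[0,0.015,0],[0,0,0]]]'  |tr '\n' ' '
python3 -m handwheel '[[[0,0.005,0],[0,0,0]],[[0,0.01,0],[0,0,0]],[[0,0.015,0],[0,0,0]],[[0,0.015,0],[0,0,0]],[[0,0.015,0],[0,0,0]]]'  |tr '\n' ' '
python3 to.py 0.5325 -0.097 0.1088 95
```

```text
clock: 9.92 tool_pos: [0.5191, -0.0982, 0.1083] orientation: [-180.0, -0.0, 95.0] force: [-0.3, -0.3, -2.9] opening: 0.0517 clock: 10.33 tool_pos: [0.5221, -0.098, 0.1083] orientation: [-180.0, -0.0, 95.0] force: [0.3, 0.1, -2.2] opening: 0.0515 clock: 10.75 tool_pos: [0.5251, -0.0977, 0.1083] orientation: [180.0, -0.0, 95.0] force: [0.3, 0.0, -1.8] opening: 0.0518 t 10.75 pos [ 0.5251 -0.0977  0.1083] rpy [180.    -0.    94.99] F [ 0.34  0.03 -1.84] M [ 0.015  0.02  -0.015] op 0.0518
shares [0.0002, 0.037, -0.0024] [0.0, -0.0, -0.0]
```

```bash

python3 -m handwheel '[[[0,0.005,0],[0,0,0]],[[0,0.01,0],[0,0,0]],[[0,0.015,0],[0,0,0]],[[0,0.02,0],[0,0,0]],[[0,0.025,0],[0,0,0]]]' |tr '\n' ' '
python3 -m handwheel '[[[0,0.004,0],[0,0,0]],[[0,0.008,0],[0,0,0]],[[0,0.012,0],[0,0,0]],[[0,0.012,0],[0,0,0]],[[0,0.012,0],[0,0,0]]]'  |tr '\n' ' '
python3 to.py 0.5325 -0.097 0.1088 95
```

```text
clock: 11.17 tool_pos: [0.5302, -0.0973, 0.1083] orientation: [180.0, 0.0, 95.0] force: [-0.1, -0.1, -2.3] opening: 0.0517 clock: 11.58 tool_pos: [0.5325, -0.097, 0.1083] orientation: [-180.0, -0.0, 95.0] force: [-1.3, -0.3, -3.3] opening: 0.0516 t 11.58 pos [ 0.5325 -0.097   0.1083] rpy [-180.     -0.     94.99] F [-1.35 -0.27 -3.33] M [ 0.001 -0.002  0.041] op 0.0516
shares [0.0002, 0.0002, -0.0025] [-0.0, -0.0, -0.0]
```

```bash
python3 -m handwheel '[[[0,0.003,0],[0,0,0]],[[0,0.006,0],[0,0,0]],[[0,0.006,0],[0,0,0]]]'  |tr '\n' ' '
python3 -m handwheel '[[[0,0.003,0],[0,0,0]],[[0,0.006,0],[0,0,0]],[[0,0.006,0],[0,0,0]]]'  |tr '\n' ' '
```

```text
clock: 11.83 tool_pos: [0.5335, -0.097, 0.1082] orientation: [-180.0, -0.0, 95.0] force: [-0.6, 0.0, -2.5] opening: 0.0516 clock: 12.08 tool_pos: [0.5337, -0.097, 0.1079] orientation: [-179.9, -0.0, 95.0] force: [-4.8, 0.3, -1.3] opening: 0.0517
```

Contact with the far wall of the bore at TCP x ≈ 0.5335. I'll back off 3 mm and feel sideways.

```bash
python3 -m handwheel '[[[0,-0.021,0],[0,0,0]],[[0.005,-0.021,0],[0,0,0]],[[0.01,-0.021,0],[0,0,0]],[[0.01,-0.021,0],[0,0,0]]]'  |tr '\n' ' '
python3 -m handwheel '[[[0.004,0,0],[0,0,0]],[[0.006,0,0],[0,0,0]],[[0.006,0,0],[0,0,0]]]'  |tr '\n' ' '
python3 -m handwheel '[[[0.003,0,0],[0,0,0]],[[0.004,0,0],[0,0,0]],[[0.004,0,0],[0,0,0]]]'  |tr '\n' ' '
```

```text
clock: 12.42 tool_pos: [0.5311, -0.095, 0.1087] orientation: [179.9, -0.0, 95.0] force: [-1.0, -0.3, -1.6] opening: 0.0516 clock: 12.67 tool_pos: [0.5309, -0.0944, 0.1086] orientation: [180.0, 0.0, 95.0] force: [2.0, -4.7, -2.9] opening: 0.0517 clock: 12.92 tool_pos: [0.5309, -0.0943, 0.1086] orientation: [180.0, 0.1, 95.0] force: [2.4, -8.6, -3.4] opening: 0.0517
```

```bash
python3 -m handwheel '[[[-0.012,0,0],[0,0,0]],[[-0.022,0,0],[0,0,0]],[[-0.032,0,0],[0,0,0]],[[-0.032,0,0],[0,0,0]]]'  |tr '\n' ' '
python3 -m handwheel '[[[-0.003,0,0],[0,0,0]],[[-0.006,0,0],[0,0,0]],[[-0.006,0,0],[0,0,0]]]'  |tr '\n' ' '
python3 -m handwheel '[[[-0.003,0,0],[0,0,0]],[[-0.004,0,0],[0,0,0]],[[-0.004,0,0],[0,0,0]]]'  |tr '\n' ' '
```

```text
clock: 13.25 tool_pos: [0.5307, -0.0991, 0.1081] orientation: [-180.0, -0.1, 95.0] force: [-0.9, 3.8, -1.3] opening: 0.0516 clock: 13.5 tool_pos: [0.5308, -0.0994, 0.108] orientation: [180.0, -0.1, 95.0] force: [-1.4, 10.2, -2.7] opening: 0.0513 clock: 13.75 tool_pos: [0.5308, -0.0996, 0.1079] orientation: [180.0, -0.2, 95.0] force: [-1.8, 13.0, -1.6] opening: 0.0518
```

```bash
python3 -m handwheel '[[[0.012,-0.001,0],[0,0,0]],[[0.023,-0.001,0],[0,0,0]],[[0.023,-0.001,0.004],[0,0,0]],[[0.023,-0.001,0.006],[0,0,0]],[[0.023,-0.001,0.006],[0,0,0]]]'  |tr '\n' ' '
python3 -m handwheel '[[[0,0,0.002],[0,0,0]],[[0,0,0.004],[0,0,0]],[[0,0,0.004],[0,0,0]]]'  |tr '\n' ' '
python3 -m handwheel '[[[0,0,0.003],[0,0,0]],[[0,0,0.005],[0,0,0]],[[0,0,0.005],[0,0,0]]]'  |tr '\n' ' '
python3 -m handwheel '[[[0,0,0.003],[0,0,0]],[[0,0,0.005],[0,0,0]],[[0,0,0.005],[0,0,0]]]'  |tr '\n' ' '
```

```text
clock: 14.17 tool_pos: [0.5303, -0.0972, 0.107] orientation: [-180.0, 0.0, 95.0] force: [0.2, -0.6, -3.5] opening: 0.0516 clock: 14.42 tool_pos: [0.5304, -0.0972, 0.1062] orientation: [-180.0, 0.0, 95.0] force: [0.0, 0.3, -3.1] opening: 0.0518 clock: 14.67 tool_pos: [0.5304, -0.0971, 0.1052] orientation: [-180.0, 0.0, 95.0] force: [-0.1, -0.0, -2.6] opening: 0.0517 clock: 14.92 tool_pos: [0.5304, -0.097, 0.1042] orientation: [-180.0, -0.0, 95.0] force: [0.4, 0.3, -2.3] opening: 0.0516
```

```bash

python3 -m handwheel '[[[0,0,0.003],[0,0,0]],[[0,0,0.005],[0,0,0]],[[0,0,0.005],[0,0,0]]]'  |tr '\n' ' '
python3 -m handwheel '[[[0,0,0.003],[0,0,0]],[[0,0,0.005],[0,0,0]],[[0,0,0.005],[0,0,0]]]'  |tr '\n' ' '
python3 -m handwheel '[[[0,0,0.003],[0,0,0]],[[0,0,0.005],[0,0,0]],[[0,0,0.005],[0,0,0]]]'  |tr '\n' ' '
python3 to.py 0.5304 -0.097 0.0998 95
```

```text
clock: 15.17 tool_pos: [0.5305, -0.097, 0.1033] orientation: [180.0, -0.0, 95.0] force: [-0.0, 1.6, -1.8] opening: 0.0518 clock: 15.42 tool_pos: [0.5305, -0.097, 0.1023] orientation: [180.0, -0.0, 95.0] force: [0.4, 1.3, -1.6] opening: 0.0519 clock: 15.67 tool_pos: [0.5305, -0.097, 0.1013] orientation: [180.0, -0.0, 95.0] force: [0.9, 1.1, -1.2] opening: 0.0515 t 15.67 pos [ 0.5305 -0.097   0.1013] rpy [179.99  -0.    94.99] F [ 0.86  1.15 -1.23] M [ 0.271 -0.12   0.051] op 0.0515
shares [-0.0, -0.0005, 0.0074] [0.0, -0.0, -0.0]
```

```bash

python3 -m handwheel '[[[0.002,0.001,0],[0,0,0]],[[0.002,0.001,0],[0,0,0]],[[0.002,0.001,0],[0,0,0]]]'  |tr '\n' ' '
python3 -m handwheel '[[[0,0,0.002],[0,0,0]],[[0,0,0.004],[0,0,0]],[[0,0,0.004],[0,0,0]]]'  |tr '\n' ' '
python3 -m handwheel '[[[0,0,0.002],[0,0,0]],[[0,0,0.004],[0,0,0]],[[0,0,0.004],[0,0,0]]]'  |tr '\n' ' '
python3 to.py 0.5304 -0.097 0.0998 95
```

```text
clock: 15.92 tool_pos: [0.5305, -0.0968, 0.1013] orientation: [-180.0, 0.0, 95.0] force: [0.0, -1.3, -2.8] opening: 0.0517 clock: 16.17 tool_pos: [0.5307, -0.0967, 0.1005] orientation: [180.0, 0.0, 95.0] force: [0.0, -2.1, -1.3] opening: 0.0515 clock: 16.42 tool_pos: [0.5308, -0.0967, 0.0998] orientation: [180.0, 0.0, 95.0] force: [0.6, -2.8, -1.2] opening: 0.0516 t 16.42 pos [ 0.5308 -0.0967  0.0998] rpy [1.7998e+02 1.0000e-02 9.5000e+01] F [ 0.62 -2.81 -1.16] M [-0.83  -0.316 -0.052] op 0.0516
shares [-0.0014, -0.0019, -0.0002] [0.0, 0.0, -0.0]
```

```bash

python3 -m handwheel '[[[-0.001,0,0],[0,0,0]],[[-0.001,0,0],[0,0,0]],[[-0.001,0,0],[0,0,0]]]'  |tr '\n' ' '
python3 -m handwheel '[[[0,0,0.002],[0,0,0]],[[0,0,0.004],[0,0,0]],[[0,0,0.004],[0,0,0]]]'  |tr '\n' ' '
python3 -m handwheel '[[[0,0,0.002],[0,0,0]],[[0,0,0.004],[0,0,0]],[[0,0,0.004],[0,0,0]]]'  |tr '\n' ' '
python3 to.py 0.5304 -0.097 0.0998 95
```

```text
clock: 16.67 tool_pos: [0.5307, -0.0968, 0.0997] orientation: [180.0, -0.0, 95.0] force: [1.5, -1.1, -2.0] opening: 0.0518 clock: 16.92 tool_pos: [0.5306, -0.0968, 0.0989] orientation: [-180.0, 0.0, 95.0] force: [1.2, -2.4, -0.7] opening: 0.0517 clock: 17.17 tool_pos: [0.5306, -0.0968, 0.098] orientation: [-180.0, -0.0, 95.0] force: [1.3, -1.7, -1.6] opening: 0.052 t 17.17 pos [ 0.5306 -0.0968  0.098 ] rpy [-179.99   -0.     94.99] F [ 1.32 -1.68 -1.56] M [-0.562 -0.236 -0.048] op 0.052
shares [-0.0007, -0.0009, -0.0089] [-0.0, -0.0, -0.0]
```

```bash

python3 -m handwheel '[[[-0.001,0.001,0.002],[0,0,0]],[[-0.001,0.001,0.004],[0,0,0]],[[-0.001,0.001,0.004],[0,0,0]]]'  |tr '\n' ' '
python3 -m handwheel '[[[0,0,0.002],[0,0,0]],[[0,0,0.004],[0,0,0]],[[0,0,0.004],[0,0,0]]]'  |tr '\n' ' '
python3 to.py 0.5304 -0.097 0.0998 95
```

```text
clock: 17.42 tool_pos: [0.5307, -0.0969, 0.0972] orientation: [-180.0, -0.0, 95.0] force: [0.2, -0.3, -1.7] opening: 0.0517 clock: 17.67 tool_pos: [0.5307, -0.0969, 0.0964] orientation: [-180.0, -0.0, 95.0] force: [0.3, 0.4, -2.7] opening: 0.0516 t 17.67 pos [ 0.5307 -0.0969  0.0964] rpy [-1.7999e+02 -1.0000e-02  9.4990e+01] F [ 0.34  0.37 -2.68] M [ 0.024 -0.045  0.026] op 0.0516
shares [-0.0003, -0.0016, -0.0172] [-0.0, -0.0, -0.0]
```

```bash

python3 -m handwheel '[[[0,0,0.002],[0,0,0]],[[0,0,0.004],[0,0,0]],[[0,0,0.004],[0,0,0]]]'  |tr '\n' ' '
python3 -m handwheel '[[[0,0,0.002],[0,0,0]],[[0,0,0.004],[0,0,0]],[[0,0,0.004],[0,0,0]]]'  |tr '\n' ' '
python3 to.py 0.5304 -0.097 0.0998 95
```

```text
clock: 17.92 tool_pos: [0.5308, -0.0969, 0.0957] orientation: [-180.0, -0.0, 95.0] force: [-0.7, 0.9, -1.1] opening: 0.0519 clock: 18.17 tool_pos: [0.5309, -0.0969, 0.095] orientation: [180.0, -0.0, 95.0] force: [-0.9, 0.5, 0.4] opening: 0.0516 t 18.17 pos [ 0.5309 -0.0969  0.095 ] rpy [179.99  -0.    94.99] F [-0.87  0.51  0.37] M [ 0.382  0.216 -0.008] op 0.0516
shares [-0.0, -0.0025, -0.0241] [0.0, -0.0, -0.0]
```

The pan takes up load at TCP z ≈ 0.096, which matches fully home (0.0958) and not key-on-face (0.0998). I'll release and lift clear.

```bash

python3 -m handwheel '[[[0,0,0],[0,0,0]],[[0,0,0],[0,0,0]],[[0,0,0],[0,0,0]],[[0,0,0],[0,0,0]],[[0,0,0],[0,0,0]]]' -1 |tr '\n' ' '
python3 -m handwheel '[[[0,0,-0.02],[0,0,0]],[[0,0,-0.06],[0,0,0]],[[0,0,-0.15],[0,0,0]],[[0,0,-0.3],[0,0,0]],[[0,0,-0.45],[0,0,0]]]'  |tr '\n' ' '
python3 -m handwheel '[[[0,-0.2,-0.2],[0,0,0]],[[0,-0.4,-0.4],[0,0,0]],[[0.2,-0.55,-0.5],[0,0,0]],[[0.4,-0.55,-0.5],[0,0,0]],[[0.6,-0.55,-0.5],[0,0,0]]]'  |tr '\n' ' '
python3 -m handwheel '[[[0.2,0,0],[0,0,0]],[[0.4,0,0],[0,0,0]],[[0.6,0,0],[0,0,0]],[[0.6,0,0],[0,0,0]],[[0.6,0,0],[0,0,0]]]'  |tr '\n' ' '
python3 - <<'E'
from h import *
o=[]
for n,(u,v,w,h) in(("scene",(300,190,90,90)),("top",(290,210,90,90))):
    s=snapshot(n); o.append(cv2.resize(s["color"][v:v+h,u:u+w,::-1],None,fx=4.4,fy=4.4,interpolation=cv2.INTER_CUBIC))
    W=pts(s); d=np.hypot(W[...,0]-.5315,W[...,1]+.097); m=(d<.024)&(d>.011)&(W[...,2]>.06)
    print(n,m.sum(),np.percentile(W[m][:,2],[10,25,50,75,90]).round(4))
    A=np.c_[W[m][:,:2]-[.5315,-.097],np.ones(m.sum())]; k=abs(W[m][:,2]-np.median(W[m][:,2]))<.006; print("plane",np.linalg.lstsq(A[k],W[m][k,2],rcond=None)[0])
    print(proj(s,(.5315,-.097,.0932)))
cv2.imwrite("pics/e1.png",np.hstack(o))
E
```

```text
clock: 18.58 tool_pos: [0.5309, -0.097, 0.095] orientation: [180.0, 0.0, 95.0] force: [-0.4, 0.3, -1.0] opening: 0.0794 clock: 19.0 tool_pos: [0.5302, -0.0971, 0.1861] orientation: [-179.9, 0.0, 95.0] force: [1.2, 0.7, -0.5] opening: 0.0875 clock: 19.42 tool_pos: [0.414, -0.0074, 0.2862] orientation: [179.7, -0.1, 94.8] force: [1.8, 0.8, -0.7] opening: 0.0876 clock: 19.83 tool_pos: [0.4045, 0.1145, 0.2835] orientation: [180.0, -0.0, 95.3] force: [-0.7, -0.5, 0.2] opening: 0.0873 scene 77 [0.0868 0.0891 0.0911 0.0927 0.0945]
plane [-0.04565103 -0.02821057  0.09120228]
[342.06697678 225.16792226]
top 242 [0.0857 0.0902 0.0921 0.0947 0.0969]
plane [0.02879144 0.03196228 0.09258058]
[335.52159794 250.8696707 ]
```

View pics/e1.png

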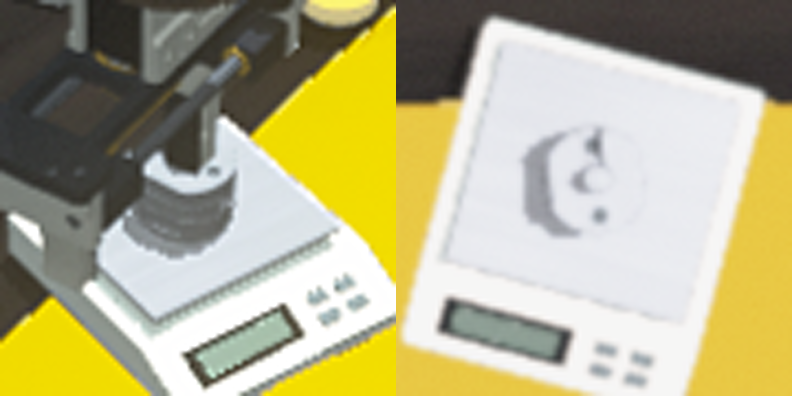

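Picture e1: in the top view the mass lies round the stem, plug at about (600,215) and slot toward the scale's far side. Its top is at about 92.6 mm; home would be 93.2 and key-on-face about 97. The robot is clear, so I'll settle and hand in.

```bash

python3 -m handwheel '[[[0,0,0],[0,0,0]],[[0,0,0],[0,0,0]],[[0,0,0],[0,0,0]],[[0,0,0],[0,0,0]],[[0,0,0],[0,0,0]]]' |tr '\n' ' '
python3 -c "
from plant import *
print(close_job())"
```

```text
clock: 20.35 tool_pos: [0.405, 0.112, 0.2826] orientation: [-180.0, 0.0, 94.9] force: [-0.7, -0.1, -0.2] opening: 0.0878 the job is handed in; nothing more can be done
None
```

The loose mass is on the hanger stack and, by my last checks, lies fully home. I handed the job in at about 20.4 s, and no verdict was reported.

**What I did:** I gripped the mass by its flats and lifted it off the rail. I slid it sideways onto the neck at the slot angle read from the images (about +5° in the world frame). I found the stem by touch, then lowered the mass in steps of about 1 mm. The key dropped in at that angle, so I did no turning search.

**Forces:** The highest reading was about 13 N, sideways, while feeling for the stem. While lowering, the vertical force stayed within a few newtons.

**Last checks:**
- **Height by touch:** The pan took up load at a tool height of about 0.096 m. Fully home is 0.0958 m; the key standing on the face below would be 0.0998 m.
- **Height by camera:** The top of the mass read 92.6 mm in the top view and 91.2 mm in the scene view. Home is 93.2 mm and key-on-face is about 97 mm, so both say home, though the scene view is 2 mm low.
- **Tilt:** The plane fits gave 0.04–0.05 rad, close to the 0.05 limit. The two views tilted opposite ways, so I put this down to depth noise, but the cameras do not confirm flatness well.
- **Side-to-side feel:** The play in the bore measured about ±2.1 mm instead of the expected ±3 mm. I did not explain this; the mass still went down over the thick stem with little force.
- **Clearance:** The gripper was open and the tool about 0.28 m up when I handed in. I did not measure the cups and cassette again, but nothing went near them.

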